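# Unlatch the gauge case, take off its lid and tip the gauge block out

### The arm

A 6-joint arm with a two-finger parallel gripper is mounted at the origin on a cart in front of the work surface, level with it; the furniture and walls round the work are solid. World frame = base frame: x ahead of the robot, y to its left, z up, the work surface at z = 0. Lengths are in m, angles in rad, forces in N, time in s.
With the tool pointing down it reaches from about 0.325 to 0.9 m from the base axis. Payload 6.1 kg.
Tool frame: the origin (TCP) lies at the very end of the fingers, on their centre line; the grasp point (between the pads) lies 19 mm behind it; z points along the fingers, x is the direction in which the jaws open and shut, and the axes are right-handed (so a half turn about z gives the same grasp; the last joint's range is limited). The gripper opens to 87 mm and grips with 3 to 60 N. Pads are 19 mm wide; open, the fingers measure 117 mm over their backs; the gripper's body (75 mm by 190 mm) begins 51 mm behind the grasp point.
Start: joints at [1.094, 0.22, 1.526, -0, 1.395, -0.126], TCP at [0.215, 0.587, 0.223] pointing down, gripper open.
Joint ranges: [-2.98, 2.98], [-0.91, 2.08], [0.09, 2.57], [-1.24, 4.39], [0.2, 2.65], [-2.68, 2.68]. Speed limits (rad/s): [2.57, 2.57, 3.01, 3.14, 3.14, 3.14].

### API

Orientations are given as a 3x3 rotation matrix whose columns are the frame's x, y, z axes.
In Python, from plant import read_state, camera, camera_params, close_job gives the robot as it stands.
- The arm moves only by the tool carry_out, never from a script. Its argument "plan" is a list of rows, each a list of 4 numbers: the shift along the tool's x, y, z in cm, then the turn about the tool's z in rad. In form: [[x, y, z, roll], ...]. A call has 1 to 20 rows; each row shifts and turns the pose as measured when the row begins, along the tool's axes as they then stand; what a row does not reach is not made up. A row lasts 1/12 s, in which the tool goes at most 41.7 mm and 7.16 degrees, less where a joint would pass 70% of its speed; a pose out of reach is approached as far as the arm can. A call with a gripper value outside its range is refused whole. "claw" is the opening in per cent of the stroke, from 0 (shut) to 100 (fully open), set as the call begins (left out, the last holds). The fingers move at their own pace and stop on an object; "force" is the grip in N (left out, the last holds). Time passes only in rows, so rows that do not move let the fingers close. It gives the time, the measured TCP pose, the force and the opening at its end, in the units of the state.
- read_state(): the state, without advancing time (a new reading comes with each control period).
- camera(name): name is "scene" or "top" or "wrist"; returns (picture, depth): 420x560x3 uint8, blue, green, red; 420x560 float32, m along the optical axis (not along the pixel's ray), 0 where there is no reading.
- camera_params(name): a dict with "intrinsics" (3x3 intrinsics, pixels), "position" and "rotation" of the camera in the world; the wrist camera has in their place "tool_from_camera" (4x4, takes a point from camera to tool coordinates, whose origin is the TCP and whose axes are the tool frame's). Camera axes: x right, y up, looking along -z (the intrinsics and any distortion apply to the point x, -y, -z); pixel columns grow to the right and rows downward; lengths in m; the calibration is good to about 2 mm. A picture is of the moment at which its call begins: read the wrist's pose just before it. camera_params takes no time and is no camera call.
- close_job(): hands the job in, once; it reports no verdict.
The state is a dict: "clock": time; "q": joint angles; "joint_velocities": joint speeds; "effort": joint torques, N m; "eef_pos": TCP position; "eef_rot": TCP orientation; "contact_force": force on the tool from outside, world axes, zero at the start; "wrist_torque": the same for the moment, N m; "gripper_width": finger opening in m.
Only numpy, scipy, OpenCV 4.12 (cv2) and the standard library are available. Lean on these libraries where they do the work, as an engineer would, in place of code of your own. Each camera call takes 0.05 s, during which the arm holds its last target.

### The job

Open the gauge case: swing the handle of its over-centre latch right over, away from the lid, then lift the lid off by its bar handle and lay it flat on the bench beside the case, handle up. Then press down the bevelled end of the steel block so that its other end tips up out of the pocket and stays up, take the block by that raised end and lay it flat in the middle of the cork pad, the same way up as it lay in the case. Leave the loose tape roll, timer and small bottle where they are.

Things in the scene. Friction and masses are not known exactly. Their poses are not given: they have to be found in the camera images.
- case: Fixed grey case, 105 (x) x 145 (y) mm. Origin: centre of its underside on the bench; z up; +y points to the latch end. Black tray surface at z = 62 mm, inside a rim 5 mm thick with its top at z = 67 mm (95 x 135 mm inside). Centred in the tray is a pocket 35 mm wide (x), 122 mm long (y). A ledge on the +y side (60 mm wide, y = 72 to 166 mm, top z = 69 mm) carries the latch.
- latch (a joint): Angle of the upright latch handle about latch_hinge. 0: locked, handle vertical. It grows as the handle's top swings to the case's +y, away from the lid; stop at 1.6 (handle level, pointing to +y). The first 0.1 rad goes over dead centre against a spring (about 4 to 5 N at the grip, then it pops over); beyond that it is light and stays where it is left or falls on open.
- latch_grip (a point): Middle of the handle's black grip, on its axis, 68 mm from the hinge pin. The grip is round, 18 mm in diameter, 60 mm long (38 to 98 mm from the hinge). With the latch locked the handle stands upright with its top at z = 182 mm, free on all sides.
- lid: Loose aluminium lid, 92 (x) x 132 (y) x 8 mm, about 0.25 kg, lying on the tray inside the rim with 1.5 mm play, its axes along the case's. Origin: centre of its underside; z up. Handle on top: a black bar 12 mm wide (x), 60 mm long (y = -43 to +17 mm), from z = 30 to 42 mm, on two 10 mm posts at y = -35 and +9 mm.
- block: Loose steel block, 32 (x) x 120 (y) x 30 mm, about 0.3 kg, in the pocket under the lid, axes along the case's, top 1 mm below the tray. Origin: centre of its underside; z up. The +y end is bevelled (top ends at y = 48 mm), the -y end square. Pressed (under 3 N) on its top at y = 25 to 45 mm it tips 22 degrees, bevelled end down, and stays so; the square end then stands 13 to 18 mm above the tray.
- pad: fixed cork pad on the bench, 170 (x) x 150 (y) x 6 mm. Origin: centre of its underside; its top is at z = 6 mm.
- tape_roll: loose roll of tape lying flat, 82 mm in diameter, 19 mm high; origin: centre of its underside. A bystander.
- timer: loose white bench timer, 64 x 66 x 19 mm; origin: centre of its underside. A bystander.
- bottle_small: loose small bottle, 43 x 44 x 86 mm, upright; origin: centre of its underside. A bystander.
- ridge (a point): Ridge across the pocket floor at the pocket's centre (case frame: y = 0, z = 31 mm; axes as the case). On the -y side of it the floor is level; on the +y side it falls away at 22 degrees. Not visible before the block is out.
- latch_hinge (a point): Middle of the handle's level hinge pin, which runs along the case's x axis; in the case frame y = 158 mm, z = 84 mm; axes as the case. A second pin at y = 122 mm, z = 86 mm carries the latch arm, which reaches over the lid and presses it down with a rubber foot at y = 34 mm. As the handle opens the arm swings up; with the handle at its stop the arm stands upright (y = 85 to 130 mm, up to z = 185 mm).

How it is judged:
By the outcome, as a careful person would: the job done as asked, in the order asked, and still so for the second after the job is handed in, with the robot touching nothing.
It also fails if it takes over 72 s, if anything falls off the work surface, if the arm or the gripper's body presses on something with over 40 N, if the wrist force passes 120 N, or if a joint passes its speed limit or range.

## Working session

There is one attempt and no reset: what is moved stays moved. The work goes in short steps, Python scripts to look and compute and a tool call to move; the robot and the scene stay as the last step left them, time stands still between calls to the robot, and variables do not carry over. Pictures are saved under pics/ and viewed, and the job is handed in when it is done.

Besides the shell and the picture viewer there is one more tool, called after "Emit:" in YAML: its name, and indented under it one key for each argument. carry_out: Moves the arm, as the interface text tells. Its arguments: {"type":"object","properties":{"plan":{"type":"array","items":{"type":"array","items":{"type":"number"}}},"claw":{"type":"number"},"force":{"type":"number"}},"required":["plan"]}

```bash
mkdir -p pics; ls; python3 - <<'E'
from plant import *
import cv2,numpy as np
s=read_state();print({k:np.round(v,3).tolist() for k,v in s.items()})
for n in ["scene","top"]:
    p,d=camera(n);cv2.imwrite(f"pics/{n}0.png",p);np.save(f"{n}0_d.npy",d);print(n,camera_params(n))
print(camera_params("wrist"))
E
```

```text
pics
{'clock': 0.0, 'q': [1.094, 0.221, 1.528, -0.0, 1.395, -0.126], 'joint_velocities': [0.001, -0.002, 0.0, 0.0, -0.001, 0.003], 'effort': [0.002, -49.461, -38.738, 0.07, 0.057, -0.0], 'eef_pos': [0.214, 0.586, 0.221], 'eef_rot': [[0.344, 0.939, -0.001], [0.939, -0.344, -0.002], [-0.002, -0.0, -1.0]], 'contact_force': [0.217, -0.775, 0.133], 'wrist_torque': [0.02, -0.015, -0.042], 'gripper_width': 0.087}
scene {'intrinsics': array([[380.15380938,   0.        , 275.83070092],
       [  0.        , 380.15380938, 216.16065353],
       [  0.        ,   0.        ,   1.        ]]), 'position': array([-0.14154012, -0.35847403,  0.77825326]), 'rotation': array([[ 0.52854272,  0.54518206, -0.65070662],
       [-0.8487138 ,  0.32302188, -0.41873827],
       [-0.01809612,  0.77358476,  0.63343441]])}
top {'intrinsics': array([[451.91951737,   0.        , 283.39587157],
       [  0.        , 451.91951737, 205.76919846],
       [  0.        ,   0.        ,   1.        ]]), 'position': array([0.50565677, 0.05936509, 1.18021878]), 'rotation': array([[ 0.01672653,  0.99909355, -0.0391447 ],
       [-0.99958605,  0.01579255, -0.02404852],
       [-0.02340852,  0.03953074,  0.99894412]])}
{'intrinsics': array([[335.12045558,   0.        , 275.18728415],
       [  0.        , 335.12045558, 212.41070265],
       [  0.        ,   0.        ,   1.        ]]), 'tool_from_camera': array([[ 9.99999729e-01, -7.35257740e-04, -4.84710085e-05,
        -5.71893433e-04],
       [-7.18124543e-04, -9.57734194e-01, -2.87653781e-01,
        -7.98803303e-02],
       [ 1.65077327e-04,  2.87653737e-01, -9.57734462e-01,
        -1.62504966e-01],
       [ 0.00000000e+00,  0.00000000e+00,  0.00000000e+00,
         1.00000000e+00]])}
```

View pics/top0.png

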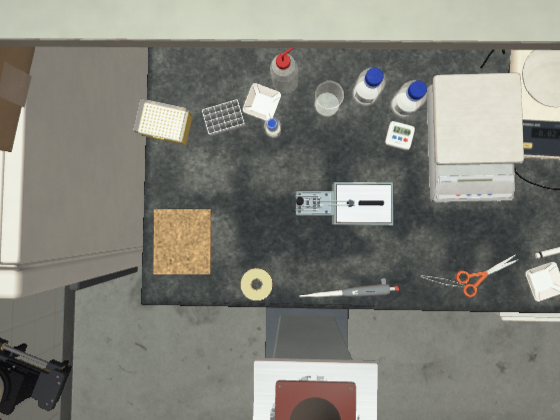

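View pics/scene0.png

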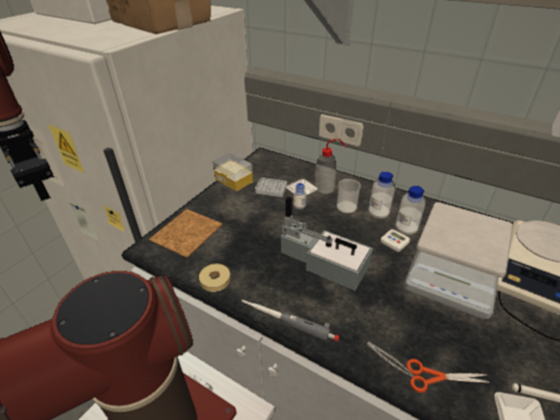

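The top view shows the case near (363,203) with its latch to the left (world +y) at (300,202), the pad at (182,241), and the bystander roll at (256,284). The timer is at (400,135) and the small bottle at (272,126). Next I'll measure these.

```bash
cat > h.py <<'E'
from plant import *
import cv2,numpy as np
def cam_pose(n,s=None):
    c=camera_params(n)
    if n!="wrist": return c["intrinsics"],c["position"],c["rotation"]
    T=c["tool_from_camera"];R=np.array(s["eef_rot"]);p=np.array(s["eef_pos"])
    return c["intrinsics"],p+R@T[:3,3],R@T[:3,:3]
def ray(K,P,R,uv,z):
    uv=np.atleast_2d(uv).astype(float)
    d=np.c_[(uv[:,0]-K[0,2])/K[0,0],-(uv[:,1]-K[1,2])/K[1,1],-np.ones(len(uv))]@R.T
    return P+d*((z-P[2])/d[:,2])[:,None]
def proj(K,P,R,X):
    c=(np.atleast_2d(X)-P)@R
    return np.c_[K[0,2]+K[0,0]*c[:,0]/-c[:,2],K[1,2]-K[1,1]*c[:,1]/-c[:,2]]
def rect(mask):
    cs,_=cv2.findContours(mask.astype(np.uint8),cv2.RETR_EXTERNAL,cv2.CHAIN_APPROX_NONE)
    c=max(cs,key=cv2.contourArea);return c,cv2.boxPoints(cv2.minAreaRect(c))
E
python3 - <<'E'
from h import *
p=cv2.imread("pics/top0.png");C=cam_pose("top")
hsv=cv2.cvtColor(p,cv2.COLOR_BGR2HSV)
def box(m,x0,x1,y0,y1):
    k=np.zeros(m.shape,bool);k[y0:y1,x0:x1]=m[y0:y1,x0:x1];return k
H,S,V=[hsv[...,i] for i in range(3)]
for n,m,z in [("pad",box((S>70)&(V>90),145,220,195,285),.006),("lid",box((S<40)&(V>190),325,400,175,230),.070),
  ("rim",box((V>90),331,400,175,230),.067),("grip",box(V<60,290,310,190,212),.182),("bar",box(V<70,355,388,195,211),.104),
  ("roll",box((S>40)&(V>120),235,278,262,305),.019),("timer",box(V>150,380,420,118,155),.019)]:
    c,b=rect(m);w=ray(*C,b,z);print(n,cv2.contourArea(c),np.round(b,1).tolist());print(np.round(w[:,:2],3).tolist(),"ctr",np.round(w.mean(0),4), "ang",[round(float(np.degrees(np.arctan2(*(w[(i+1)%4]-w[i])[1::-1]))),1) for i in (0,1)],[round(float(np.linalg.norm(w[(i+1)%4]-w[i])),3) for i in (0,1)])
cv2.imwrite("pics/topz.png",cv2.resize(p[165:245,280:410],None,fx=6,fy=6,interpolation=cv2.INTER_CUBIC))
E
```

```text
pad 3651.5 [[153.0, 274.0], [153.0, 209.0], [210.0, 209.0], [210.0, 274.0]]
[[0.369, 0.424], [0.538, 0.429], [0.54, 0.279], [0.371, 0.275]] ctr [0.4545 0.3518 0.006 ] ang [1.6, -89.1] [0.169, 0.15]
lid 1907.0 [[337.0, 185.0], [390.0, 185.0], [390.0, 221.0], [337.0, 221.0]]
[[0.602, -0.045], [0.604, -0.174], [0.516, -0.175], [0.514, -0.046]] ctr [ 0.5591 -0.11    0.07  ] ang [-89.2, -179.6] [0.13, 0.088]
rim 2922.0 [[331.0, 175.0], [399.0, 175.0], [399.0, 229.0], [331.0, 229.0]]
[[0.627, -0.03], [0.629, -0.197], [0.497, -0.198], [0.494, -0.032]] ctr [ 0.5619 -0.114   0.067 ] ang [-89.2, -179.6] [0.167, 0.133]
grip 31.5 [[296.0, 197.0], [302.0, 197.0], [302.0, 204.0], [296.0, 204.0]]
[[0.565, 0.056], [0.565, 0.043], [0.549, 0.042], [0.549, 0.056]] ctr [0.557  0.0491 0.182 ] ang [-89.1, -179.1] [0.013, 0.015]
bar 68.5 [[359.0, 201.0], [382.0, 201.0], [382.0, 204.0], [359.0, 204.0]]
[[0.562, -0.094], [0.563, -0.149], [0.556, -0.149], [0.555, -0.094]] ctr [ 0.5589 -0.1214  0.104 ] ang [-89.1, -179.5] [0.054, 0.007]
roll 788.5 [[240.0, 268.0], [272.0, 268.0], [272.0, 300.0], [240.0, 300.0]]
[[0.39, 0.196], [0.391, 0.114], [0.31, 0.112], [0.308, 0.194]] ctr [0.3498 0.1541 0.019 ] ang [-88.9, -179.0] [0.082, 0.081]
timer 580.5 [[384.1000061035156, 143.5], [390.0, 120.0], [415.20001220703125, 126.30000305175781], [409.29998779296875, 149.8000030517578]]
[[0.715, -0.169], [0.777, -0.184], [0.761, -0.248], [0.7, -0.234]] ctr [ 0.7383 -0.2087  0.019 ] ang [-13.4, -103.6] [0.063, 0.066]
```

View pics/topz.png

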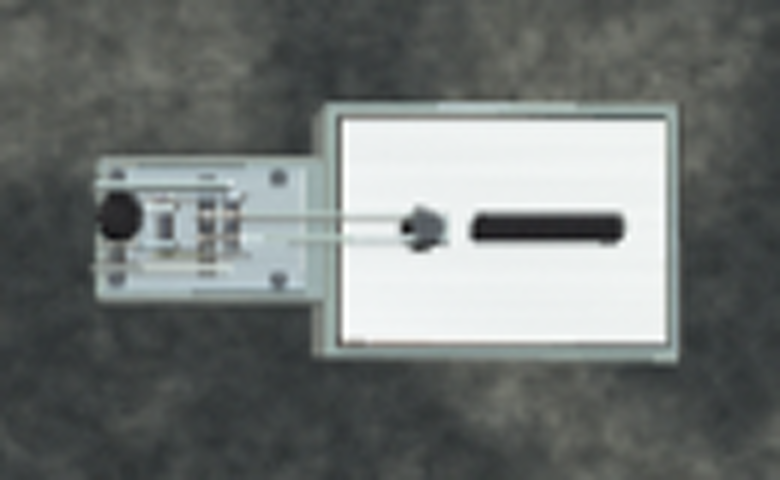

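```bash
python3 - <<'E'
from h import *
a=cv2.imread("pics/top0.png")[320:420,0:110];b=cv2.imread("pics/scene0.png")[80:220,0:110]
a=cv2.resize(a,(440,400),interpolation=3);b=cv2.resize(b,(314,400),interpolation=3)
cv2.imwrite("pics/grz.png",np.hstack([a,b]))
print(proj(*cam_pose("top"),[[0.214,0.586,.221],[0.214+.0344,.586+.0939,.221],[0.214,.586,.3]]))
E
```

```text
[[ 43.72269771 356.96301968]
 [  0.84505296 339.57351444]
 [ 21.29331259 368.91071022]]
```

View pics/grz.png

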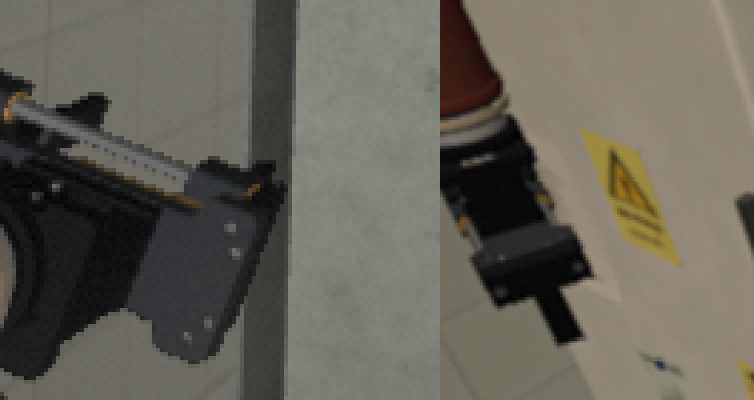

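Emit:
carry_out:
  plan:
    - [-2.85,1.52,-0.25,0]
    - [-2.85,1.52,-0.25,0]
    - [-2.85,1.52,-0.25,0]
    - [-2.85,1.52,-0.25,0]
    - [-2.85,1.52,-0.25,0]
    - [-2.85,1.52,-0.25,0]
    - [-2.85,1.52,-0.25,0]
    - [-2.85,1.52,-0.25,0]
    - [0,0,0,0.12]
    - [0,0,0,0.12]
    - [0,0,0,0.12]
    - [0,0,0,0.12]
    - [0,0,0,0.12]
    - [0,0,0,0.12]
    - [0,0,0,0.12]
    - [0,0,0,0.12]
    - [0,0,0,0.12]
    - [0,0,0,0.12]
  claw: 0
  force: 30

```text
clock: 1.6
eef_pos: [0.2471, 0.3138, 0.232]
eef_rot: [[1.0, -0.018, -0.01], [-0.018, -1.0, -0.015], [-0.01, 0.015, -1.0]]
contact_force: [-0.5, -0.2, 0.8]
gripper_width: 0.0005
```

Emit:
carry_out:
  plan:
    - [2.85,2.53,-0.35,-0.03]
    - [2.85,2.53,-0.35,0]
    - [2.85,2.53,-0.35,0]
    - [2.85,2.53,-0.35,0]
    - [2.85,2.53,-0.35,0]
    - [2.85,2.53,-0.35,0]
    - [2.85,2.53,-0.35,0]
    - [2.85,2.53,-0.35,0]
    - [2.85,2.53,-0.35,0]
    - [2.85,2.53,-0.35,0]
    - [2.85,2.53,-0.35,0]
    - [0,0,0,0]
    - [0,0,0,0]

```text
clock: 2.68
eef_pos: [0.5697, 0.0225, 0.2648]
eef_rot: [[1.0, 0.005, -0.019], [0.005, -1.0, -0.015], [-0.019, 0.014, -1.0]]
contact_force: [-0.7, -0.3, -0.7]
gripper_width: 0.0006
```

```bash
python3 - <<'E'
from h import *
s=read_state();p,d=camera("wrist");cv2.imwrite("pics/w1.png",p);np.save("w1_d.npy",d)
import pickle;pickle.dump({k:np.array(v) for k,v in s.items()},open("w1.pkl","wb"))
print(np.round(s["eef_pos"],4),np.round(s["eef_rot"],3).tolist(),np.round(s["q"],3))
E
```

```text
[0.5697 0.0225 0.2648] [[1.0, 0.005, -0.019], [0.005, -1.0, -0.015], [-0.019, 0.014, -1.0]] [-0.089  0.081  1.603 -0.016  1.475 -0.092]
```

View pics/w1.png

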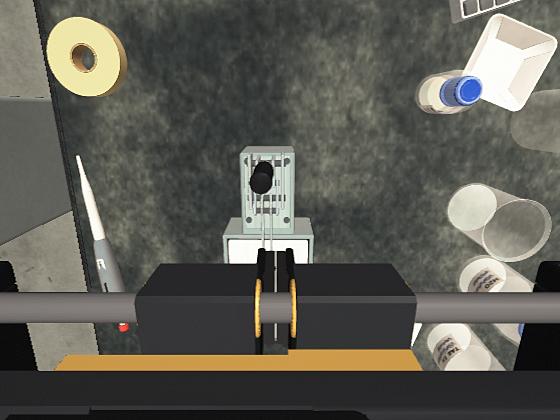

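The wrist view shows the ledge spanning columns 241–295, the grip near (262,178), the case edge at row 220, and the closed fingers at (275,270).

```bash
python3 - <<'E'
from h import *
import pickle
s=pickle.load(open("w1.pkl","rb"));C=cam_pose("wrist",s)
p=cv2.imread("pics/w1.png");hsv=cv2.cvtColor(p,cv2.COLOR_BGR2HSV);V=hsv[...,2].astype(int)
g=p.astype(int);m=(V>115)
# left/right ledge edges per row
L=[];Rr=[]
for r in range(160,214,3):
    c=np.where(m[r,225:310])[0]+225; L.append([c.min()-.5,r]);Rr.append([c.max()+.5,r])
for n,e in(("L",L),("R",Rr)):
    w=ray(*C,e,.069);k=np.polyfit(w[:,1],w[:,0],1);print(n,"yaw deg",np.degrees(-np.arctan(k[0])),"x at y=0",k[1],np.round(np.std(w[:,0]-np.polyval(k,w[:,1])),4))
col=m[:,250:285];r=[np.where(m[130:200,c])[0].min()+130-.5 for c in (246,250,285,290)]
print("ledge end",r,ray(*C,[[c,q] for c,q in zip((246,250,285,290),r)],.069)[:,:2])
b=np.zeros_like(m);b[155:200,245:282]=(V<50)[155:200,245:282];c,bx=rect(b);print(bx.round(1).tolist(),cv2.fitEllipse(c))
cv2.imwrite("pics/w1z.png",cv2.resize(p[135:265,210:330],None,fx=5,fy=4.6,interpolation=3))
for uv in [(262,170),(263,185)]: print(uv,ray(*C,uv,.182),s["eef_pos"])
E
```

```text
L yaw deg 0.6854115360603875 x at y=0 0.5275911743163101 0.0003
R yaw deg 0.3850920468967002 x at y=0 0.5866551099101346 0.0029
ledge end [np.float64(146.5), np.float64(145.5), np.float64(145.5), np.float64(145.5)] [[0.53423298 0.06318269]
 [0.53847367 0.06425415]
 [0.57531314 0.06452829]
 [0.58056465 0.06456737]]
[[246.89999389648438, 190.1999969482422], [254.8000030517578, 158.6999969482422], [276.20001220703125, 164.10000610351562], [268.3999938964844, 195.60000610351562]] ((261.4131164550781, 177.73155212402344), (21.016132354736328, 33.015869140625), 15.373212814331055)
(262, 170) [[0.55738651 0.05897051 0.182     ]] [0.56974002 0.02246255 0.26484436]
(263, 185) [[0.55806032 0.0477006  0.182     ]] [0.56974002 0.02246255 0.26484436]
```

View pics/w1z.png

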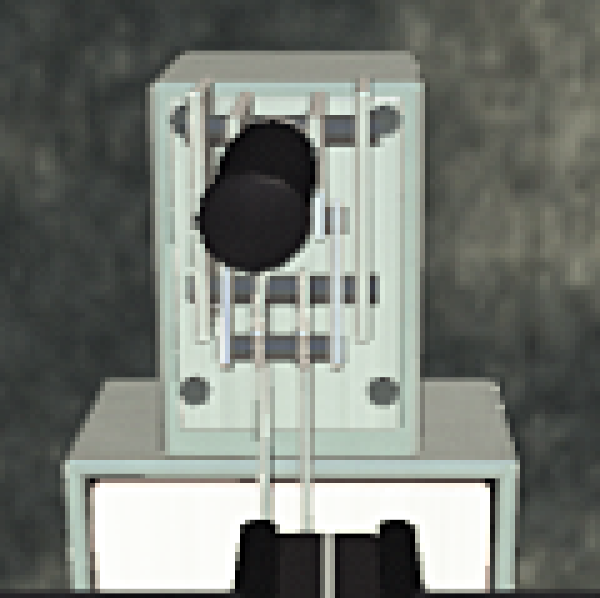

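Emit:
carry_out:
  plan:
    - [-1.0,0.5,0,0]
    - [0,0,3,0]
    - [0,0,3,0]
    - [0,0,3,0]
    - [0,0,3,0]
    - [0,0,0,0]
    - [0,0,0,0]

```text
clock: 3.32
eef_pos: [0.5524, 0.0225, 0.1437]
eef_rot: [[1.0, 0.013, -0.015], [0.013, -1.0, -0.014], [-0.015, 0.014, -1.0]]
contact_force: [1.0, -0.1, 2.1]
gripper_width: 0.0003
```

Emit:
carry_out:
  plan:
    - [0.5,-0.5,0,-0.02]
    - [0,-0.6,0,0]
    - [0,-0.6,0,0]
    - [0,-0.6,0,0]
    - [0,0,0,0]

```text
clock: 3.73
eef_pos: [0.5598, 0.0494, 0.1509]
eef_rot: [[0.999, 0.037, -0.006], [0.037, -0.999, -0.015], [-0.007, 0.015, -1.0]]
contact_force: [-0.6, -0.0, -0.2]
gripper_width: 0.0004
```

Emit:
carry_out:
  plan:
    - [-0.2,-1.0,0.2,0.03]
    - [0,-1.0,0.2,0]
    - [0,-1.0,0.2,0]
    - [0,-1.0,0.2,0]
    - [0,-0.65,0.75,0]
    - [0,-0.65,0.75,0]
    - [0,-0.65,0.75,0]
    - [0,-0.65,0.75,0]
    - [0,-0.3,0.75,0]
    - [0,-0.3,0.75,0]
    - [0,0,0,0]

```text
clock: 4.65
eef_pos: [0.5588, 0.1276, 0.0943]
eef_rot: [[1.0, 0.011, -0.001], [0.011, -1.0, -0.016], [-0.001, 0.016, -1.0]]
contact_force: [-0.4, -0.5, -0.2]
gripper_width: 0.0004
```

```bash
python3 - <<'E'
from h import *
p,d=camera("scene");cv2.imwrite("pics/s2.png",cv2.resize(p[170:300,230:400],None,fx=4.5,fy=4.5,interpolation=3))
E
```

```text
(no output)
```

View pics/s2.png

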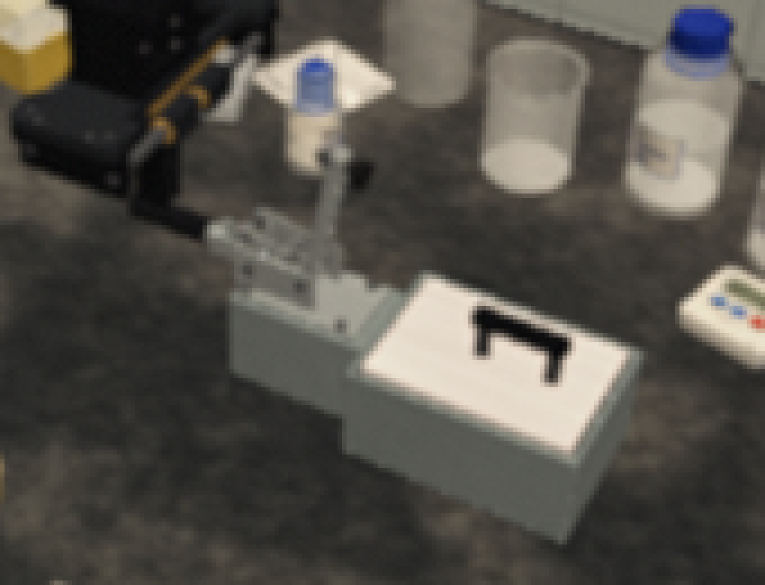

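Emit:
carry_out:
  plan:
    - [0,0,-3.5,0]
    - [0,0,-3.5,0]
    - [0,0,-3.5,0]
    - [0,0,-3.5,0]
    - [0,4.0,0,0]
    - [0,4.0,0,0]
    - [0,4.0,0,0]
    - [0,4.0,0,0]
    - [0,4.0,0,0]
    - [0,4.0,0,0]
    - [0,0.8,0,0]
    - [0,0,0,0]
    - [0,0,0,0]
  claw: 60

```text
clock: 5.78
eef_pos: [0.5626, -0.1297, 0.2491]
eef_rot: [[1.0, 0.012, 0.006], [0.012, -1.0, -0.018], [0.005, 0.018, -1.0]]
contact_force: [-0.6, -0.2, -0.7]
gripper_width: 0.0519
```

```bash
cat >> h.py <<'E'
import pickle
def shot(n,f):
    s={k:np.array(v) for k,v in read_state().items()};p,d=camera(n);cv2.imwrite(f"pics/{f}.png",p);pickle.dump(s,open(f+".pkl","wb"))
    print(np.round(s["eef_pos"],4),np.round(s["eef_rot"],3).tolist(),np.round(s["q"],3));return s,p
E
python3 - <<'E'
from h import *
shot("wrist","w3")
E
```

```text
[ 0.5626 -0.1297  0.2491] [[1.0, 0.012, 0.006], [0.012, -1.0, -0.018], [0.005, 0.018, -1.0]] [-0.354  0.083  1.63  -0.015  1.417 -0.364]
```

View pics/w3.png

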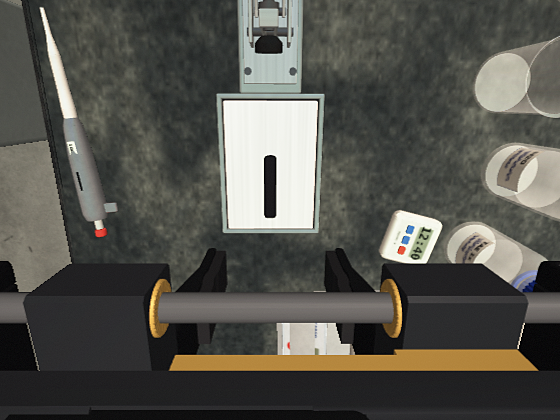

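The lid is at columns 222–320 and rows 97–232, the bar at (270,187), the pipette on the left near (85,180), and the timer at (410,238).

```bash
python3 - <<'E'
from h import *
s=pickle.load(open("w3.pkl","rb"));C=cam_pose("wrist",s);p=cv2.imread("pics/w3.png")
V=p.max(2).astype(int);m=np.zeros(V.shape,bool);m[92:240,215:330]=V[92:240,215:330]>190
c,b=rect(m);print("lid",b.round(1).tolist(),ray(*C,b,.070)[:,:2].round(4).tolist(),ray(*C,b,.070).mean(0))
m[:]=0;m[145:225,255:285]=V[145:225,255:285]<50;c,b=rect(m);w=ray(*C,b,.104);print("bar",b.round(1).tolist(),w[:,:2].round(4).tolist(),w.mean(0))
for uv in [(104,235),(115,207),(66,120),(93,232),(85,180)]: print("pip",ray(*C,uv,.02).round(3))
E
```

```text
lid [[223.0, 101.0], [317.0, 101.0], [317.0, 228.0], [223.0, 228.0]] [[0.5115, -0.0448], [0.602, -0.0437], [0.6086, -0.1741], [0.5069, -0.1751]] [ 0.55725115 -0.10943915  0.07      ]
bar [[264.0, 155.0], [275.0, 155.0], [275.0, 217.0], [264.0, 217.0]] [[0.5519, -0.0913], [0.5619, -0.0912], [0.5627, -0.1506], [0.5521, -0.1507]] [ 0.55713013 -0.12095968  0.104     ]
pip [[ 0.351 -0.205  0.02 ]]
pip [[ 0.369 -0.168  0.02 ]]
pip [[ 0.328 -0.067  0.02 ]]
pip [[ 0.338 -0.201  0.02 ]]
pip [[ 0.338 -0.135  0.02 ]]
```

Emit:
carry_out:
  plan:
    - [-0.65,-1.8,2.0,0]
    - [0,-0.2,3.5,0]
    - [0,0,3.5,0]
    - [0,0,3.5,0]
    - [0,0,2.5,0]
    - [0,0,1.0,0]
    - [0,0,0,0]

```text
clock: 6.42
eef_pos: [0.5607, -0.0991, 0.0872]
eef_rot: [[1.0, 0.026, 0.015], [0.026, -1.0, -0.017], [0.014, 0.017, -1.0]]
contact_force: [0.1, 0.7, -0.7]
gripper_width: 0.0521
```

Emit:
carry_out:
  plan:
    - [-0.2,1.0,0.6,0.015]
    - [0,0,0,0]
    - [0,0,0,0]

```text
clock: 6.67
eef_pos: [0.5606, -0.1079, 0.0836]
eef_rot: [[1.0, 0.013, 0.017], [0.013, -1.0, -0.017], [0.017, 0.017, -1.0]]
contact_force: [1.0, 0.4, -0.2]
gripper_width: 0.0524
```

Emit:
carry_out:
  plan:
    - [-0.4,0.7,0.6,0]
    - [0,0,0,0]
    - [0,0,0,0]

```text
clock: 6.92
eef_pos: [0.5595, -0.1172, 0.0815]
eef_rot: [[1.0, 0.012, 0.024], [0.013, -1.0, -0.02], [0.024, 0.02, -1.0]]
contact_force: [0.0, 0.2, 0.1]
gripper_width: 0.0525
```

Emit:
carry_out:
  plan:
    - [-0.2,0,0,0]
    - [0,0,0,0]
    - [0,0,0,0]
    - [0,0,0,0]
    - [0,0,0,0]
    - [0,0,0,0]
    - [0,0,0,0]
  claw: 0
  force: 35

```text
clock: 7.5
eef_pos: [0.5584, -0.1183, 0.0836]
eef_rot: [[1.0, 0.011, 0.028], [0.011, -1.0, -0.021], [0.027, 0.021, -0.999]]
contact_force: [0.9, -0.6, 0.2]
gripper_width: 0.0137
```

Emit:
carry_out:
  plan:
    - [0,0,0.1,0]
    - [0,0,0.5,0]
    - [0,0,0.5,0]
    - [0,0,0.1,0]
  claw: 30

```text
clock: 7.83
eef_pos: [0.5592, -0.1184, 0.0708]
eef_rot: [[1.0, 0.011, 0.028], [0.012, -1.0, -0.021], [0.028, 0.021, -0.999]]
contact_force: [1.4, 0.0, 5.8]
gripper_width: 0.0249
```

Emit:
carry_out:
  plan:
    - [0,0,0.1,0]
    - [0,0,0,0]
    - [0,0,0,0]
    - [0,0,0,0]
    - [0,0,0,0]
  claw: 0

```text
clock: 8.25
eef_pos: [0.5582, -0.1185, 0.0709]
eef_rot: [[1.0, 0.011, 0.025], [0.012, -1.0, -0.021], [0.024, 0.021, -0.999]]
contact_force: [-1.3, 0.6, 3.2]
gripper_width: 0.011
```

Emit:
carry_out:
  plan:
    - [0.02,0.02,-0.8,0]
    - [0.03,0.03,-1.2,0]
    - [0.05,0.04,-2.0,0]
    - [0.05,0.04,-2.0,0]
    - [0.05,0.04,-2.0,0]
    - [0,0,0,0]
    - [0,0,0,0]

```text
clock: 8.83
eef_pos: [0.5548, -0.1172, 0.1528]
eef_rot: [[1.0, 0.012, 0.016], [0.012, -1.0, -0.018], [0.016, 0.018, -1.0]]
contact_force: [-0.7, 0.6, -3.2]
gripper_width: 0.0104
```

```bash
python3 - <<'E'
from h import *
p,d=camera("scene");cv2.imwrite("pics/s4.png",cv2.resize(p[150:310,220:420],None,fx=3.7,fy=3.7,interpolation=3))
E
```

```text
(no output)
```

View pics/s4.png

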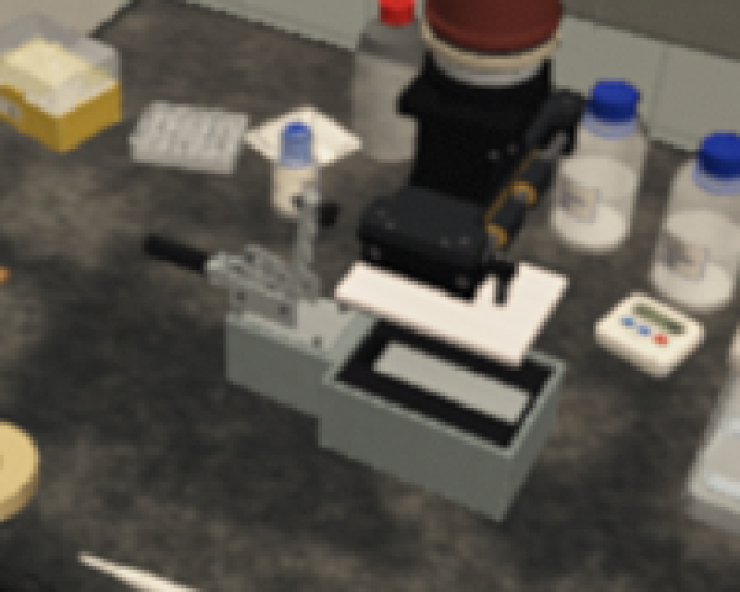

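Emit:
carry_out:
  plan:
    - [-2.0,0,0,0]
    - [-3.0,0,0,0]
    - [-3.0,0,0,0]
    - [-2.5,0,0,0]
    - [0,0,0,0]
    - [0,0,0,0]

```text
clock: 9.38
eef_pos: [0.4423, -0.1165, 0.1426]
eef_rot: [[1.0, 0.013, 0.007], [0.013, -1.0, -0.014], [0.007, 0.014, -1.0]]
contact_force: [0.7, 0.2, -3.1]
gripper_width: 0.0105
```

Emit:
carry_out:
  plan:
    - [-0.6,0.7,2.0,0]
    - [0,0,3.0,0]
    - [0,0,3.0,0]
    - [0,0,2.5,0]
    - [0,0,1.0,0]
    - [0,0,0,0]

```text
clock: 9.88
eef_pos: [0.4408, -0.1261, 0.0223]
eef_rot: [[1.0, 0.013, 0.012], [0.013, -1.0, -0.015], [0.012, 0.015, -1.0]]
contact_force: [-0.8, 1.2, -2.0]
gripper_width: 0.0105
```

Emit:
carry_out:
  plan:
    - [-0.3,0,0.5,0]
    - [-0.2,0,0.4,0]
    - [0,0,0.3,0]
    - [0,0,0.1,0]

```text
clock: 10.22
eef_pos: [0.4368, -0.1264, 0.0089]
eef_rot: [[1.0, 0.013, 0.011], [0.014, -1.0, -0.014], [0.01, 0.014, -1.0]]
contact_force: [-7.5, 2.7, 11.5]
gripper_width: 0.0109
```

Emit:
carry_out:
  plan:
    - [0,0,-0.1,0]
    - [0,0,0,0]
    - [0,0,0,0]
    - [0,0,0,0]
    - [0,0,-1.0,0]
    - [0,0,-3.0,0]
    - [0,0,-4.0,0]
    - [0,0,-4.0,0]
    - [0,0,-4.0,0]
    - [0,0,-4.0,0]
    - [0,0,0,0]
  claw: 45

```text
clock: 11.13
eef_pos: [0.4352, -0.1235, 0.2258]
eef_rot: [[1.0, 0.013, 0.018], [0.013, -1.0, -0.017], [0.018, 0.018, -1.0]]
contact_force: [1.5, -0.1, 1.5]
gripper_width: 0.0389
```

Emit:
carry_out:
  plan:
    - [3.0,0,-0.4,0]
    - [3.0,0,-0.4,0]
    - [3.0,0,-0.4,0]
    - [2.5,0,-0.4,0]
    - [0,0,0,0]
    - [0,0,0,0]
  claw: 0

```text
clock: 11.63
eef_pos: [0.5552, -0.1217, 0.2545]
eef_rot: [[0.999, 0.012, 0.032], [0.013, -1.0, -0.023], [0.031, 0.023, -0.999]]
contact_force: [-0.5, -0.2, -1.0]
gripper_width: 0.0069
```

```bash
python3 - <<'E'
from h import *
shot("wrist","w5")
E
```

```text
[ 0.5552 -0.1217  0.2545] [[0.999, 0.012, 0.032], [0.013, -1.0, -0.023], [0.031, 0.023, -0.999]] [-0.348  0.036  1.67  -0.011  1.398 -0.359]
```

View pics/w5.png

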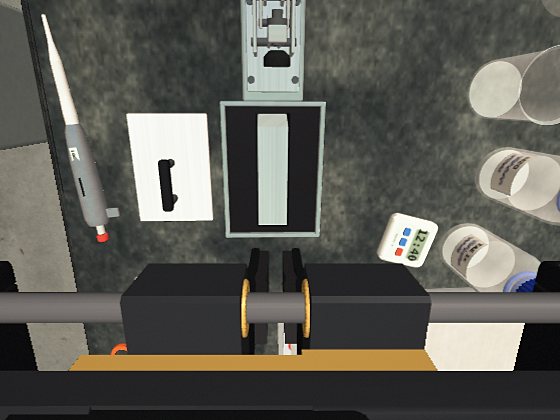

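The lid lies flat at columns 127–212 and rows 113–221 with its bar up, clear of the pipette and the case. The block is exposed at columns 258–289 and rows 113–225.

```bash
python3 - <<'E'
from h import *
s=pickle.load(open("w5.pkl","rb"));C=cam_pose("wrist",s);p=cv2.imread("pics/w5.png")
V=p.max(2).astype(int);m=np.zeros(V.shape,bool);m[108:230,240:305]=V[108:230,240:305]>110
c,b=rect(m);print("block",b.round(1).tolist());w=ray(*C,b,.061);print(w[:,:2].round(4).tolist(),w.mean(0).round(4))
for r in (130,170,215):
    x=np.where(m[r])[0];w=ray(*C,[[x.min()-.5,r],[x.max()+.5,r]],.061);print(r,x.min(),x.max(),w[:,:2].round(4).tolist(),w.mean(0).round(4))
    # tray dark edges
    d=np.where(V[r,215:330]<60)[0]+215;w=ray(*C,[[d.min()-.5,r],[d.max()+.5,r]],.064);print("  tray",d.min(),d.max(),w.mean(0).round(4),np.diff(w[:,0]))
E
```

```text
block [[257.0, 114.0], [287.0, 114.0], [287.0, 224.0], [257.0, 224.0]]
[[0.5411, -0.0497], [0.5715, -0.0494], [0.5744, -0.1682], [0.5407, -0.1683]] [ 0.5569 -0.1089  0.061 ]
130 257 287 [[0.5405, -0.0655], [0.5724, -0.0652]] [ 0.5565 -0.0654  0.061 ]
  tray 219 328 [ 0.5582 -0.0651  0.064 ] [0.11226699]
170 258 287 [[0.5414, -0.107], [0.5734, -0.1068]] [ 0.5574 -0.1069  0.061 ]
  tray 228 316 [ 0.557  -0.1064  0.064 ] [0.09420206]
215 258 286 [[0.5413, -0.1576], [0.5736, -0.1575]] [ 0.5574 -0.1576  0.061 ]
  tray 230 314 [ 0.5575 -0.1566  0.064 ] [0.09391712]
```

Emit:
carry_out:
  plan:
    - [-0.1,-2.5,1.5,0]
    - [-0.1,-2.3,3.0,0]
    - [-0.1,0,3.5,0]
    - [-0.1,0,3.5,0]
    - [0,0,3.0,0]
    - [0,0,1.0,0]
    - [0,0,0,0]
    - [0,0,0,0]

```text
clock: 12.35
eef_pos: [0.551, -0.0772, 0.0986]
eef_rot: [[0.999, 0.009, 0.038], [0.01, -1.0, -0.026], [0.038, 0.026, -0.999]]
contact_force: [-0.0, -0.4, 0.9]
gripper_width: 0.0006
```

Emit:
carry_out:
  plan:
    - [0.5,-0.2,1.0,0]
    - [0,0,0.8,0]
    - [0,0,0,0]
    - [0,0,0,0]

```text
clock: 12.68
eef_pos: [0.561, -0.0772, 0.0857]
eef_rot: [[0.999, 0.007, 0.048], [0.009, -1.0, -0.029], [0.047, 0.029, -0.998]]
contact_force: [-0.5, -0.1, 0.2]
gripper_width: 0.0003
```

Emit:
carry_out:
  plan:
    - [-2.5,0,0,0]
    - [0.3,0,0,0]
    - [0.3,0,0,0]
    - [0.3,0,0,0]
    - [0.3,0,0,0]
    - [0.3,0,0,0]
    - [0,0,0,0]

```text
clock: 13.27
eef_pos: [0.5551, -0.0781, 0.089]
eef_rot: [[0.999, 0.007, 0.054], [0.009, -0.999, -0.03], [0.053, 0.031, -0.998]]
contact_force: [0.3, 0.4, 0.9]
gripper_width: 0.0004
```

Emit:
carry_out:
  plan:
    - [0,-0.4,1.5,0]
    - [0,0,1.2,0]
    - [0,0,0.7,0]
    - [0,0,0.6,0]

```text
clock: 13.6
eef_pos: [0.5619, -0.0717, 0.0517]
eef_rot: [[0.998, 0.006, 0.06], [0.007, -1.0, -0.024], [0.06, 0.024, -0.998]]
contact_force: [-9.7, 33.0, 30.6]
gripper_width: 0.0002
```

Emit:
carry_out:
  plan:
    - [0,0,-1.5,0]
    - [0,0,-3.5,0]
    - [0,0,-3.5,0]
    - [-0.5,1.5,-3.5,0]
    - [-0.5,2.5,-3.5,0]
    - [0,0,0,0]
  claw: 65

```text
clock: 14.1
eef_pos: [0.5392, -0.105, 0.205]
eef_rot: [[0.999, 0.012, 0.044], [0.013, -1.0, -0.017], [0.044, 0.018, -0.999]]
contact_force: [1.6, -1.1, 0.9]
gripper_width: 0.0325
```

```bash
python3 - <<'E'
from h import *
shot("wrist","w6")
p,d=camera("scene");cv2.imwrite("pics/s6.png",cv2.resize(p[170:310,230:400],None,fx=4.2,fy=4.2,interpolation=3))
E
```

```text
[ 0.5392 -0.105   0.205 ] [[0.999, 0.012, 0.044], [0.013, -1.0, -0.017], [0.044, 0.018, -0.999]] [-0.335  0.014  1.785 -0.002  1.294 -0.347]
```

View pics/w6.png

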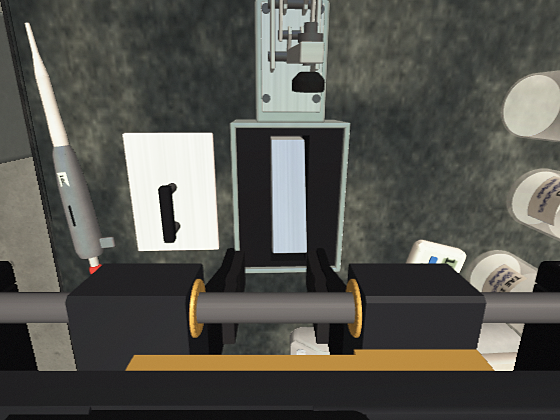

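View pics/s6.png

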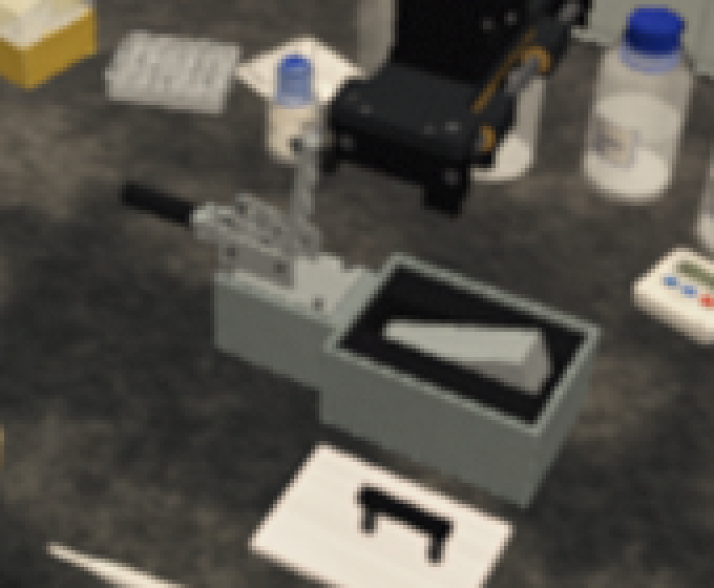

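The block is tipped and stays up. Its raised square end is at row ~252, columns 273–307, in the wrist view, and the scene view shows it standing clear of the tray.

```bash
python3 - <<'E'
from h import *
s=pickle.load(open("w6.pkl","rb"));C=cam_pose("wrist",s);p=cv2.imread("pics/w6.png")
V=p.max(2).astype(int);m=np.zeros(V.shape,bool);m[130:262,255:316]=V[130:262,255:316]>110
for r in (145,180,215,235,248,251,254,257):
    x=np.where(m[r])[0]
    if len(x): print(r,x.min(),x.max(),[(z,ray(*C,[[x.min()-.5,r],[x.max()+.5,r]],z).mean(0)[:2].round(4).tolist(),np.diff(ray(*C,[[x.min()-.5,r],[x.max()+.5,r]],z)[:,0]).round(4)) for z in (.06,.078)])
S=cam_pose("scene");q=np.array([[541,330],[460,362],[387,323],[545,392]])/4.2+[230,170]
print([ray(*S,a,z).round(4).tolist() for a in q[:2] for z in (.074,.078)])
cv2.imwrite("pics/w6z.png",cv2.resize(p[120:275,225:355],None,fx=5,fy=3.8,interpolation=3))
E
```

```text
145 271 304 [(0.06, [0.5553, -0.0573], array([0.0308])), (0.078, [0.5538, -0.0553], array([0.029]))]
180 272 304 [(0.06, [0.5566, -0.0895], array([0.0308])), (0.078, [0.555, -0.0856], array([0.029]))]
215 272 305 [(0.06, [0.5579, -0.1238], array([0.0329])), (0.078, [0.5563, -0.1179], array([0.0309]))]
235 273 306 [(0.06, [0.5594, -0.1445], array([0.0335])), (0.078, [0.5577, -0.1374], array([0.0315]))]
248 273 306 [(0.06, [0.5598, -0.1583], array([0.0339])), (0.078, [0.558, -0.1504], array([0.0319]))]
251 273 306 [(0.06, [0.5599, -0.1616], array([0.034])), (0.078, [0.5581, -0.1535], array([0.032]))]
[[[0.579, -0.1523, 0.074]], [[0.5749, -0.1534, 0.078]], [[0.5273, -0.1206, 0.074]], [[0.5235, -0.1219, 0.078]]]
```

View pics/w6z.png

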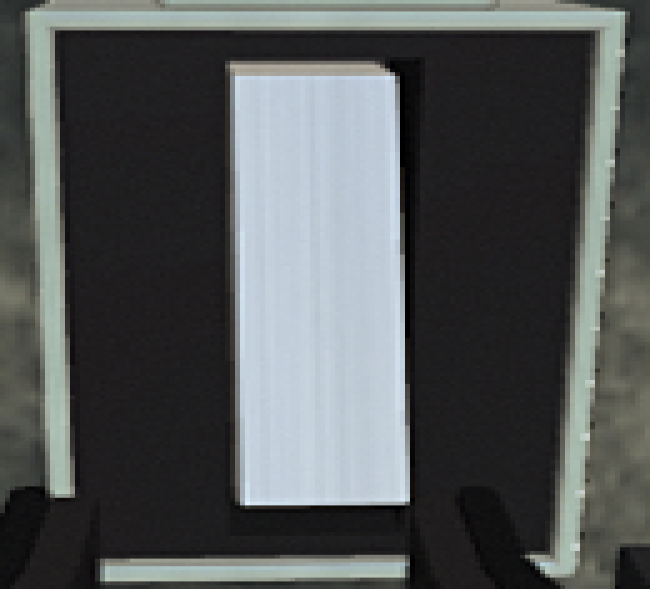

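Emit:
carry_out:
  plan:
    - [1.3,2.0,0,0]
    - [0,1.8,2.0,0]
    - [0,0,3.5,0]
    - [0,0,3.5,0]
    - [0,0,2.0,0]
    - [0,0,0,0]
  claw: 52

```text
clock: 14.7
eef_pos: [0.5519, -0.1394, 0.0778]
eef_rot: [[0.999, 0.013, 0.03], [0.013, -1.0, -0.009], [0.03, 0.009, -1.0]]
contact_force: [-0.9, -0.2, -1.0]
gripper_width: 0.0454
```

Emit:
carry_out:
  plan:
    - [0.5,0.6,0.4,0]
    - [0,0,0.4,0]
    - [0,0,0.2,0]

```text
clock: 14.95
eef_pos: [0.5535, -0.1426, 0.0627]
eef_rot: [[1.0, 0.014, 0.019], [0.014, -1.0, -0.004], [0.019, 0.004, -1.0]]
contact_force: [-7.1, 1.9, 25.3]
gripper_width: 0.0451
```

Emit:
carry_out:
  plan:
    - [0.1,0,-0.3,0]
    - [0.4,0.2,0,0]
    - [0,0,0,0]

```text
clock: 15.2
eef_pos: [0.5591, -0.1437, 0.067]
eef_rot: [[1.0, 0.015, 0.02], [0.015, -1.0, -0.004], [0.02, 0.004, -1.0]]
contact_force: [-1.3, 0.1, 0.2]
gripper_width: 0.0455
```

Emit:
carry_out:
  plan:
    - [-0.1,0.3,0.25,0]
    - [0,0,0,0]
    - [0,0,0,0]
    - [0,0,0,0]
    - [0,0,0,0]
  claw: 0
  force: 50

```text
clock: 15.62
eef_pos: [0.5591, -0.147, 0.0658]
eef_rot: [[1.0, 0.015, 0.023], [0.015, -1.0, -0.005], [0.023, 0.005, -1.0]]
contact_force: [1.1, -0.4, -1.1]
gripper_width: 0.0315
```

Emit:
carry_out:
  plan:
    - [0,0,-0.8,0]
    - [0,0,-1.5,0]
    - [0,0,-2.5,0]
    - [0,0,-3.5,0]
    - [0,0,-3.5,0]
    - [0,0,-3.5,0]
    - [0,0,0,0]

```text
clock: 16.2
eef_pos: [0.5541, -0.1448, 0.2219]
eef_rot: [[1.0, 0.013, 0.02], [0.013, -1.0, -0.001], [0.02, 0.002, -1.0]]
contact_force: [1.7, -0.6, -1.7]
gripper_width: 0.0315
```

```bash
python3 - <<'E'
from h import *
p,d=camera("scene");cv2.imwrite("pics/s7.png",cv2.resize(p[120:310,230:430],None,fx=3.2,fy=3.15,interpolation=3))
s,p=shot("wrist","w7")
E
```

```text
[ 0.5529 -0.1443  0.2185] [[1.0, 0.013, 0.017], [0.013, -1.0, -0.0], [0.017, 0.0, -1.0]] [-0.397  0.082  1.688  0.007  1.355 -0.412]
```

View pics/s7.png

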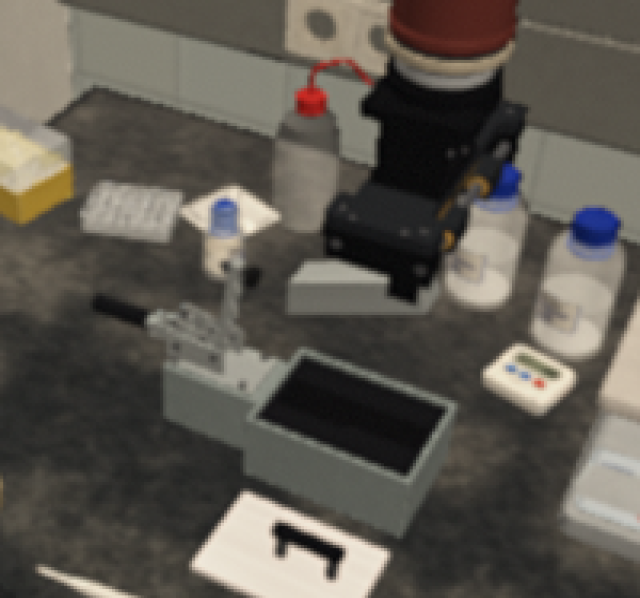

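View pics/w7.png

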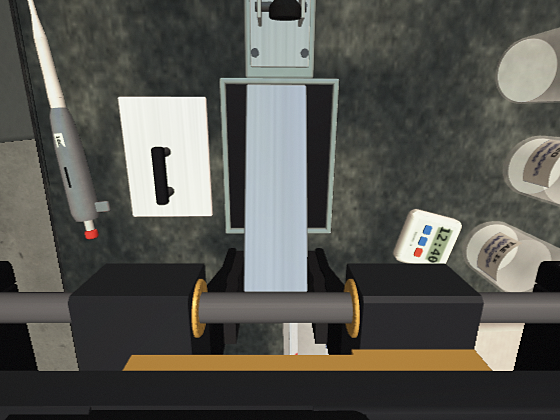

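Emit:
carry_out:
  plan:
    - [-1.5,0,-1.0,0]
    - [-3.0,0,-1.0,0]
    - [-3.0,0,-0.5,0]
    - [-2.0,0,0,0]
    - [0,-2.0,0,0]
    - [0,-3.2,0,0]
    - [0,-3.2,0,0]
    - [0,-3.2,0,0]
    - [0,-3.2,0,0]
    - [0,-3.2,0,0]
    - [0,-3.2,0,0]
    - [0,-3.2,0,0]
    - [0,-3.2,0,0]
    - [0,-3.2,0,0]
    - [0,-3.2,0,0]
    - [0,-3.2,0,0]
    - [0,-2.5,0,0]
    - [0,-1.5,0,0]
    - [0,0,0,0]
    - [0,0,0,0]

```text
clock: 17.97
eef_pos: [0.4143, 0.284, 0.1913]
eef_rot: [[0.997, 0.007, -0.072], [0.007, -1.0, -0.001], [-0.072, 0.001, -0.997]]
contact_force: [-0.9, -0.5, -2.9]
gripper_width: 0.0315
```

```bash
python3 - <<'E'
from h import *
s,p=shot("wrist","w8")
E
```

```text
[0.4143 0.284  0.1913] [[0.997, 0.007, -0.072], [0.007, -1.0, -0.001], [-0.072, 0.001, -0.997]] [0.424 0.002 1.826 0.029 1.381 0.41 ]
```

View pics/w8.png

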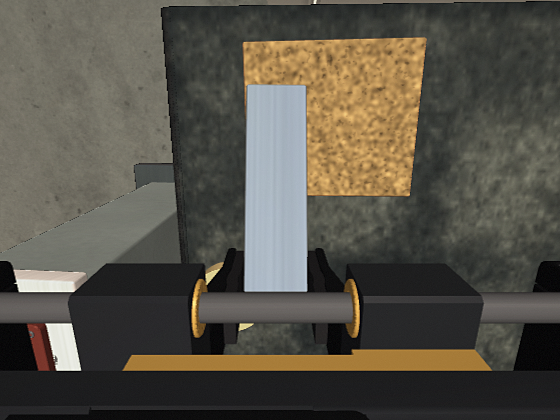

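Emit:
carry_out:
  plan:
    - [2.0,-0.8,0,0]
    - [1.5,-0.6,0,0]
    - [0,0,0,0]

```text
clock: 18.27
eef_pos: [0.4475, 0.2942, 0.1846]
eef_rot: [[0.997, 0.005, -0.079], [0.004, -1.0, -0.005], [-0.079, 0.005, -0.997]]
contact_force: [-1.2, 0.3, -3.1]
gripper_width: 0.031
```

Emit:
carry_out:
  plan:
    - [1.0,-0.3,2.5,0]
    - [0.6,-0.2,3.0,0]
    - [0.3,0,3.0,0]
    - [0,0,1.5,0]

```text
clock: 18.6
eef_pos: [0.4624, 0.295, 0.0839]
eef_rot: [[0.997, -0.001, -0.072], [-0.001, -1.0, -0.004], [-0.072, 0.004, -0.997]]
contact_force: [-2.0, -0.4, -3.2]
gripper_width: 0.0311
```

```bash
python3 - <<'E'
from h import *
s,p=shot("wrist","w9")
p,d=camera("scene");cv2.imwrite("pics/s9.png",cv2.resize(p[120:300,100:300],None,fx=3.5,fy=3.2,interpolation=3))
E
```

```text
[0.4624 0.295  0.0839] [[0.997, -0.001, -0.072], [-0.001, -1.0, -0.004], [-0.072, 0.004, -0.997]] [0.408 0.232 1.79  0.027 1.188 0.398]
```

View pics/w9.png

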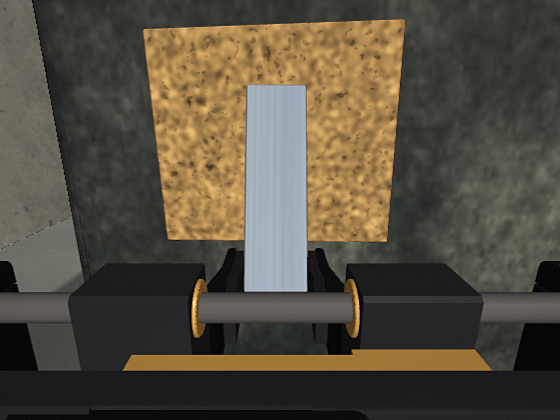

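View pics/s9.png

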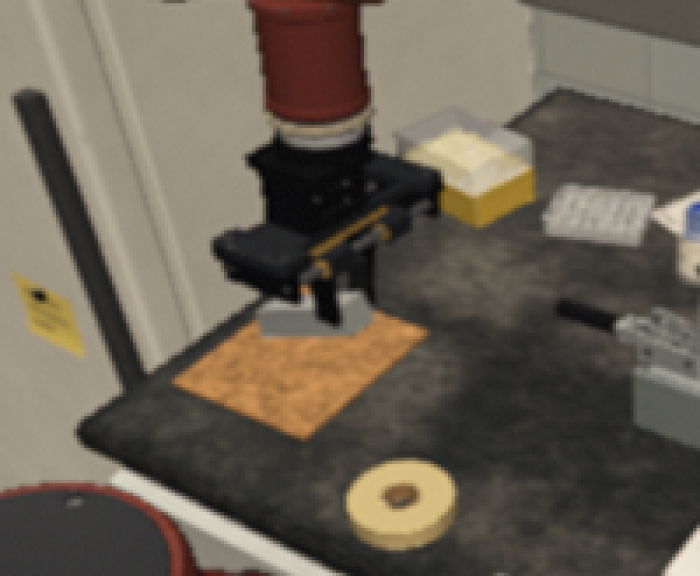

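```bash
python3 - <<'E'
from h import *
s=pickle.load(open("w9.pkl","rb"));C=cam_pose("wrist",s)
w=ray(*C,[(144,29),(405,19),(388,242),(167,239)],.006);print(w.round(4).tolist(),w.mean(0))
E
```

```text
[[0.3691, 0.4257, 0.006], [0.5368, 0.4287, 0.006], [0.5407, 0.2798, 0.006], [0.3704, 0.2775, 0.006]] [0.45425634 0.35294778 0.006     ]
```

Emit:
carry_out:
  plan:
    - [-0.2,-0.5,1.2,0]
    - [0,0,1.2,0]
    - [0,0,0.8,0]
    - [0,0,0.8,0]

```text
clock: 19.03
eef_pos: [0.46, 0.299, 0.048]
eef_rot: [[0.998, -0.003, -0.067], [-0.003, -1.0, -0.002], [-0.067, 0.003, -0.998]]
contact_force: [-1.0, -4.1, 4.4]
gripper_width: 0.0309
```

Emit:
carry_out:
  plan:
    - [-0.3,0,0.6,0]
    - [0,0,0.6,0]
    - [0,0,0.5,0]

```text
clock: 19.28
eef_pos: [0.458, 0.2993, 0.0321]
eef_rot: [[0.998, -0.003, -0.061], [-0.003, -1.0, -0.001], [-0.061, 0.001, -0.998]]
contact_force: [-0.6, -3.3, 3.1]
gripper_width: 0.0311
```

Emit:
carry_out:
  plan:
    - [-0.2,0,0.4,0]
    - [0,0,0.3,0]

```text
clock: 19.45
eef_pos: [0.4562, 0.2996, 0.0249]
eef_rot: [[0.998, -0.003, -0.06], [-0.003, -1.0, -0.0], [-0.06, 0.0, -0.998]]
contact_force: [-0.8, -3.8, 3.7]
gripper_width: 0.0316
```

```bash
python3 - <<'E'
from h import *
s,p=shot("wrist","w10")
p,d=camera("scene");cv2.imwrite("pics/s10.png",cv2.resize(p[150:280,130:270],None,fx=5,fy=4.5,interpolation=3))
E
```

```text
[0.4562 0.2996 0.0249] [[0.998, -0.003, -0.06], [-0.003, -1.0, -0.0], [-0.06, 0.0, -0.998]] [0.421 0.303 1.832 0.028 1.062 0.41 ]
```

View pics/s10.png

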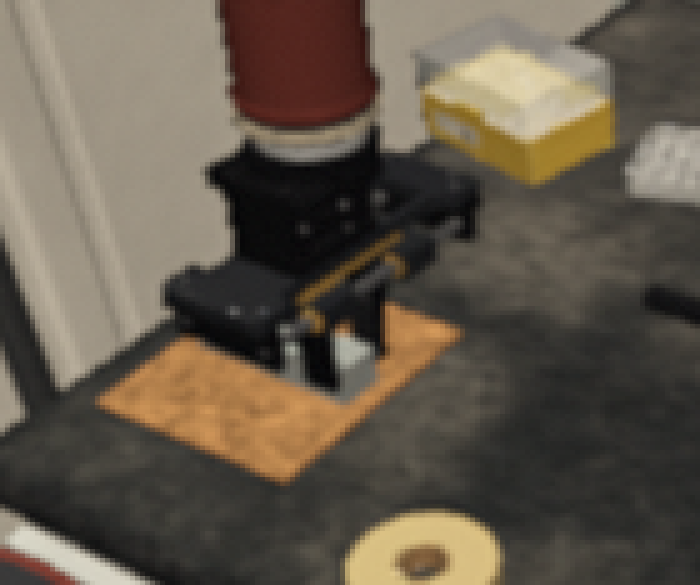

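View pics/w10.png

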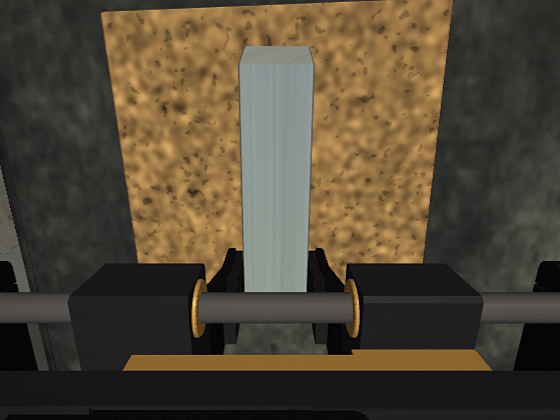

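Emit:
carry_out:
  plan:
    - [0,0,0.3,0]
    - [0,0,0.2,0]

```text
clock: 19.72
eef_pos: [0.4563, 0.2998, 0.0238]
eef_rot: [[0.998, -0.002, -0.061], [-0.002, -1.0, -0.001], [-0.061, 0.001, -0.998]]
contact_force: [-7.0, -8.2, 22.4]
gripper_width: 0.0312
```

Emit:
carry_out:
  plan:
    - [0,0,-0.1,0]
    - [0,0,0,0]
    - [0,0,0,0]
    - [0,0,0,0]
    - [0,0,-0.8,0]
    - [-0.1,0,-2.0,0]
    - [-0.2,0,-3.5,0]
    - [-0.2,0,-3.5,0]
    - [-0.2,0,-3.5,0]
    - [0,0,-3.5,0]
    - [0,0,0,0]
  claw: 55

```text
clock: 20.63
eef_pos: [0.4551, 0.3005, 0.1971]
eef_rot: [[0.997, -0.0, -0.073], [-0.001, -1.0, -0.003], [-0.073, 0.003, -0.997]]
contact_force: [1.0, -0.2, 0.7]
gripper_width: 0.0479
```

```bash
python3 - <<'E'
from h import *
s,p=shot("wrist","w11")
p,d=camera("scene");cv2.imwrite("pics/s11.png",cv2.resize(p[150:280,130:270],None,fx=5,fy=4.5,interpolation=3))
E
```

```text
[0.4551 0.3005 0.1971] [[0.997, -0.0, -0.073], [-0.001, -1.0, -0.003], [-0.073, 0.003, -0.997]] [0.422 0.102 1.709 0.028 1.398 0.417]
```

View pics/s11.png

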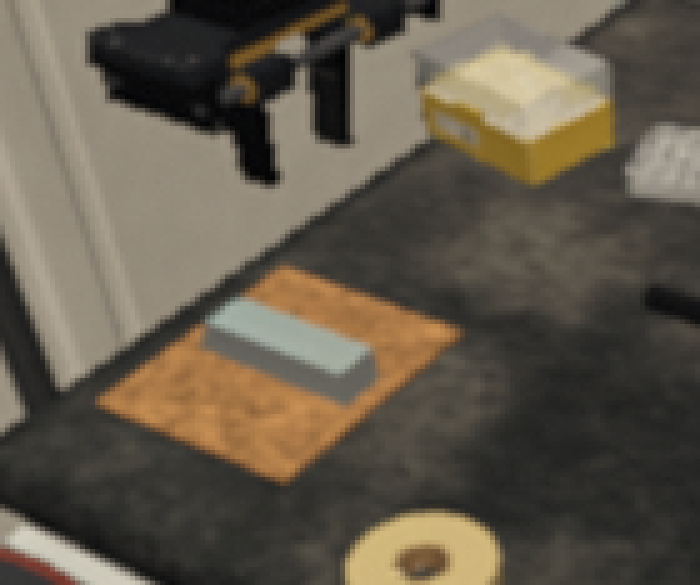

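View pics/w11.png

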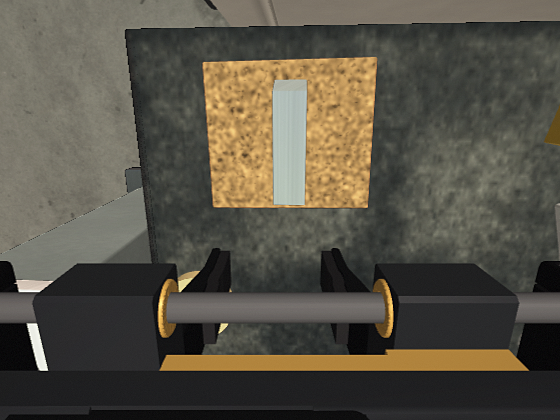

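The block lies flat on the pad with its bevel at the far end. In the wrist view its square end is at row 205 and its bevel top at row 91; the pad covers rows 58–208. I'll check the centring and the other things.

```bash
python3 - <<'E'
from h import *
s=pickle.load(open("w11.pkl","rb"));C=cam_pose("wrist",s)
w=ray(*C,[(203,62),(377,57),(369,208),(213,208)],.006);print("pad",w.mean(0).round(4))
t=ray(*C,[(273.5,205),(305,205),(273,91),(306,91)],.036);print("sq end",t[:2].round(4).tolist(),"bevel top",t[2:].round(4).tolist())
p,d=camera("top");cv2.imwrite("pics/t11.png",p)
T=cam_pose("top");V=p.max(2).astype(int);sat=cv2.cvtColor(p,cv2.COLOR_BGR2HSV)[...,1]
m=np.zeros(V.shape,bool);m[212:272,156:208]=(sat[212:272,156:208]<60)&(V[212:272,156:208]>60);c,b=rect(m);print(b.tolist(),ray(*T,b,.036).round(4)[:,:2].tolist(),ray(*T,b,.036).mean(0))
E
```

```text
pad [0.4545 0.3524 0.006 ]
sq end [[0.4407, 0.2892, 0.036], [0.4722, 0.2899, 0.036]] bevel top [[0.4404, 0.3969, 0.036], [0.4703, 0.3968, 0.036]]
[[185.0, 231.0], [205.0, 231.0], [205.0, 258.0], [185.0, 258.0]] [[0.4824, 0.336], [0.4832, 0.2849], [0.415, 0.2833], [0.414, 0.3343]] [0.44864136 0.30962724 0.036     ]
```

View pics/t11.png

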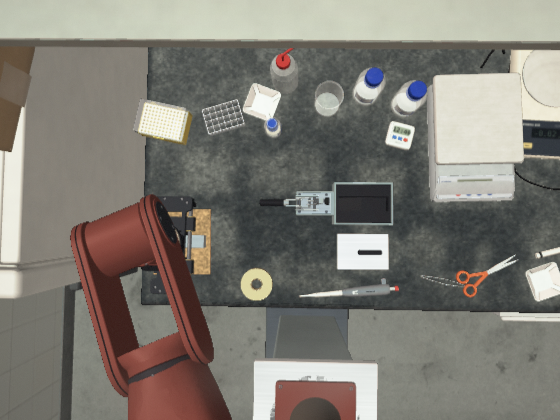

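```bash
python3 - <<'E'
from plant import *
print(close_job())
E
```

```text
the job is handed in; nothing more can be done
None
```

The whole job was done in the order asked and handed in at about 21 s on the robot's clock, well inside the 72 s limit.

- **Latch:** I pushed the handle right over. The pictures show it level, pointing away from the lid, with the arm upright.
- **Lid:** I lifted it off by its bar and laid it flat on the bench between the case and the pipette, handle up.
- **Block:** I pressed the bevelled end and the square end stayed up, seen in both the wrist and scene views. I took the block by that end and laid it flat on the pad, same way up.

**Last checks:**
- **Centring:** From the wrist view, the block's centre is about 2 mm (x) and 3 mm (y) from the middle of the pad. The top camera could not confirm this, because the gripper hid part of the block.
- **Bystanders:** The roll, timer and small bottle look unmoved in the last top view; I did not re-measure them.
- **Clearance:** At hand-in the gripper was open, about 16 cm above the block and touching nothing.

**What did not go smoothly:**
- **Tool tilt:** The tool drifted off vertical by up to about 4.5°. The block came down on the pad rolled by roughly 4° and settled flat on release.
- **Contact forces:** Wrist readings at the ends of moves reached about 45 N while pressing the block and about 25 N when the fingertips touched the tray. Both seem to have been fingertip contact; peaks within a move were not seen.

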